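# Set up the lighted magnifier at its height mark

### The job

Get the lighted magnifier on the oak shelf ready for use: first press the push button on its base plate fully down to switch on its lamp and let the button spring back up. Then grip the lens carriage by its finger rest and cam lever, squeezing only enough to lift it with the lever still loose, raise it until the top of its sleeve is level with the lower edge of the black tape mark on the post, and while holding it there squeeze the lever fully closed against the rest. Finish while still holding rest and lever squeezed together with the sleeve at the mark (do not let go), and leave the other things on the shelf and base plate as they are.

Things in the scene. Friction and masses are not known exactly. Their poses are not given: they have to be found in the camera images.
- lamp_button (a joint): travel of the lamp push button, m: 0 = up, 0.005 = fully down; spring-loaded, about 4 N to hold it fully down; it is pressed straight down
- lamp_button_top (a point): centre of the top face of the round white push button (22 mm across, in a grey housing) on the right-hand part of the magnifier's base plate, 100 mm from the post
- stand: the magnifier's base: a white plate 120 x 275 x 18 mm on 4 mm rubber feet, fixed to the oak shelf, with an upright 16 mm chrome post; the origin lies on the post's axis at the shelf's surface (plate top 22 mm above it, post with its end ball up to 230 mm above it); x points from the front edge to the back, y from the button along the plate towards the lens, z up along the post
- mark_edge (a point): the lower edge of the 8 mm wide band of black tape round the post, on the post's axis: the height mark. The tape is thin, nothing stops at it
- lens_height (a joint): height of the lens carriage on the post, m: 0 = at the bottom, 0.120 = top end. It slides easily and sinks under its weight (about 1.6 to 2.3 N) when it is neither held nor clamped
- lens_carriage (a joint): swivel of the carriage about the post, rad, -0.45 to 0.45, counter-clockwise from above; it swings freely with hardly any friction, so the handle centres itself between the fingers
- sleeve_top (a point): top face of the carriage's sleeve (aluminium, 34 mm across, 40 mm high), on the post's axis; this is to be brought level with the mark. Its axes: -x runs along the finger rest, away from the post, y towards the lens, z up
- squeeze_point (a point): the place to squeeze: 87 mm from the post's axis in the sleeve's -x direction, 20 mm below sleeve_top, half-way up rest and lever (both 26 mm high), midway between their outer faces when the lever is closed (28 mm over both). Same axes as sleeve_top; the fingers close along y
- finger_rest: the fixed finger rest of the carriage: a flat aluminium bar 8 mm thick and 26 mm high, reaching from the sleeve to 108 mm from the post's axis, its outer face 14 mm to the +y side of squeeze_point; origin on the post's axis at half its height
- cam_lever (a joint): angle of the cam lever, rad: 0 = fully open, 0.42 = fully closed (parallel to the rest). Up to 0.18 the carriage slides freely and a spring and friction resist the lever with about 3 N at the squeeze point, enough grip to lift the carriage; then the cam bites on the post, goes over centre at 0.36 and stays closed, clamping the carriage. Closing it takes less than 20 N
- lever_blade: the chrome blade of the cam lever, 8 mm thick, 26 mm high, 78 mm long from the pivot; the origin lies on the upright pivot, 34 mm from the post's axis on the rest's side; its -x axis runs along the blade, away from the post
- lever_pad (a point): middle of the outer face of the lever blade, 53 mm from the pivot, where a finger presses it towards the rest. With the lever fully open, rest and lever are about 50 mm wide over their outer faces here, 58 mm at the free end, and the middle between them lies 10 mm to the -y side of squeeze_point
- denture_box_center (a point): centre of the closed mint denture box, 77 x 97 x 45 mm, on the shelf; bystander, leave alone
- tablet_tube_center (a point): centre of the standing aluminium tablet tube, 32 mm across, 100 mm high; bystander, leave alone
- brush_holder_center (a point): centre of the round white ceramic toothbrush holder, 72 mm across, 100 mm high, with two brushes reaching 195 mm above the shelf; bystander, leave alone
- tweezers: steel tweezers 95 mm long, 4 mm high, lying on the base plate under the lens; origin under the middle; bystander, leave alone

How it is judged (in metres and radians):
On the way, in this order (a step that is already met when the one before it is completed fails the run):
1. the lamp button is pressed fully down (value of joint lamp_button above 0.0043 m), for 0.05 s.
2. the button has sprung back up (value of joint lamp_button below 0.001 m), for 0.05 s.
3. the carriage is held by its finger rest at the mark with the cam lever still loose (z of sleeve_top in the frame of mark_edge between -0.006 and 0.006 m and value of joint cam_lever below 0.34 rad and contact force between the fingers and finger_rest above 0.5 N), for 0.2 s.
4. the cam lever is squeezed closed with the carriage still at the mark (z of sleeve_top in the frame of mark_edge between -0.006 and 0.006 m and value of joint cam_lever above 0.385 rad and contact force between the fingers and finger_rest above 2 N), for 0.2 s.
At the end, for the whole second after the job is handed in: The top of the sleeve is within 6 mm of the lower edge of the tape, the cam lever is closed (0.385 rad or more), the fingers still squeeze finger rest and lever with more than 2 N each, and the lamp button is up (all of step 4 and contact force between the fingers and lever_blade above 2 N and value of joint lamp_button below 0.001 m); the arm keeps its last pose, push and grip.
It fails at once if the denture box, tablet tube, toothbrush holder or tweezers are moved by more than 15 mm (distance of any of denture_box_center, tablet_tube_center, brush_holder_center, tweezers from where it was at the start of the episode above 0.015 m).
It also fails if it takes over 48 s, if anything falls off the work surface, if the arm or the gripper's body presses on something with over 40 N, if the wrist force passes 120 N, or if a joint passes its speed limit or range.

### The arm

A 7-joint arm with a two-finger parallel gripper is mounted at the origin on the work surface. World frame = base frame: x ahead of the robot, y to its left, z up, the work surface at z = 0. Lengths are in m, angles in degrees, forces in N, time in s.
With the tool pointing down it reaches from about 0.4 to 0.85 m from the base axis. Payload 10.4 kg.
Tool frame: the origin (TCP) lies on the centre line of the jaws, within the pads' length; the fingertips stand 25 mm ahead of it and the grasp point (between the pads) lies 6 mm ahead of it; z points along the fingers, y is the line along which they close (so a half turn about z gives the same grasp; the last joint's range is limited). The gripper opens to 87 mm and grips with 3 to 60 N. Pads are 19 mm wide; open, the fingers measure 117 mm over their backs; the gripper's body (75 mm by 190 mm) begins 51 mm behind the grasp point.
Start: joints at [70.382, 19.034, -3.707, 83.658, 1.238, 77.344, -5.071], TCP at [0.197, -0.593, 0.248] pointing down, gripper open.
Joint ranges: [-148.97, 148.97], [-28.65, 121.19], [-84.17, 76.75], [9.2, 138.47], [-72.65, 252.65], [3.7, 117.97], [-149.18, 149.18]. Speed limits (degrees/s): [127.2, 127.2, 159.86, 159.86, 180, 180, 180].

### API

Orientations are given as [roll, pitch, yaw] about the fixed x, y, z axes, in that order (R = Rz(yaw) Ry(pitch) Rx(roll)).
In Python, from station import r gives the robot as it stands.
- The arm moves only by the tool carry_out, never from a script. Its arguments are lists of equal length, an entry for each row: "grip": the gripper command: -1 is shut, 1 is fully open, values between are in proportion; "slide": the shift along the tool's x, y, z in mm, a list of three; "dr": the turn, a rotation vector about the tool's x, y, z in degrees, a list of three. A call has 1 to 8 rows; each row is the pose to reach, as a shift and turn from the pose commanded when the call began, along the tool's axes at that moment; what a row does not reach only later rows make up. A row lasts 1/12 s, in which the tool goes at most 41.7 mm and 7.16 degrees, less where a joint would pass 70% of its speed; a pose out of reach is approached as far as the arm can. A call with a gripper value outside its range is refused whole. The fingers move at their own pace and stop on an object; "squeeze" is the grip in N (left out, the last holds). Time passes only in rows, so rows that repeat a pose let the fingers close. It gives the time, the measured TCP pose, the force, the opening and the grip force at its end, in the units of the state.
- r.state(): the state, without advancing time (a new reading comes with each control period).
- r.grab_frame(name): name is "scene" or "top"; returns a dict with "pixels" (480x640x3 uint8, red, green, blue), "fx", "fy", "cx", "cy" (pixels), "distortion" ([k1, k2, p1, p2, k3] as OpenCV has them; the pictures are not rectified), "pose" (4x4, takes a point from camera to world coordinates). Camera axes: x right, y up, looking along -z (the intrinsics and any distortion apply to the point x, -y, -z); pixel columns grow to the right and rows downward; lengths in m; the calibration is good to about 2 mm. A picture is of the moment at which its call begins. There is no depth.
- r.sign_off(): hands the job in; it is judged then, once.
The state is a dict: "time": time; "joint_positions": joint angles; "dq": joint speeds; "joint_efforts": joint torques, N m; "tool_pos": TCP position; "tool_rot": TCP orientation; "force": force on the tool from outside, world axes, zero at the start; "torque": the same for the moment, N m; "width": finger opening in m; "gripper_force": force on a finger pad.
Only numpy, scipy, OpenCV 4.12 (cv2) and the standard library are available. Lean on these libraries where they do the work, as an engineer would, in place of code of your own. Each camera call takes 0.05 s, during which the arm holds its last target. There are 200 camera calls.

## Working session

There is one attempt and no reset: what is moved stays moved. The work goes in short steps, Python scripts to look and compute and a tool call to move; the robot and the scene stay as the last step left them, time stands still between calls to the robot, and variables do not carry over. Pictures are saved under pics/ and viewed, at most 10 in all, crops included, and the job is handed in when it is done.

Besides the shell and the picture viewer there is one more tool, called after "Request:" as a command line: name --argument value ..., lists and objects as JSON in quotes. carry_out: Moves the arm, as the interface text tells. Its arguments: {"type":"object","properties":{"grip":{"type":"array","items":{"type":"number"}},"slide":{"type":"array","items":{"type":"array","items":{"type":"number"}}},"dr":{"type":"array","items":{"type":"array","items":{"type":"number"}}},"squeeze":{"type":"number"}},"required":["grip","slide","dr"]}

```bash
ls; mkdir -p pics; cat > h.py <<'E'
import numpy as np, cv2
from station import r
def grab(n,f=None):
    d=r.grab_frame(n)
    if f: cv2.imwrite('pics/'+f,d['pixels'][:,:,::-1])
    return d
def K(d): return np.array([[d['fx'],0,d['cx']],[0,d['fy'],d['cy']],[0,0,1.]])
def ray(d,uv):
    p=cv2.undistortPoints(np.array([[uv]],float),K(d),np.array(d['distortion'],float))[0,0]
    T=np.array(d['pose']); v=T[:3,:3]@np.array([p[0],-p[1],-1]); return T[:3,3],v/np.linalg.norm(v)
def onz(d,uv,z):
    o,v=ray(d,uv); return o+v*(z-o[2])/v[2]
def proj(d,P):
    T=np.array(d['pose']); q=T[:3,:3].T@(np.array(P,float)-T[:3,3]); q=q*[1,-1,-1]
    return cv2.projectPoints(q.reshape(1,3),np.zeros(3),np.zeros(3),K(d),np.array(d['distortion'],float))[0].ravel()
def tri(a,ua,b,ub):
    o1,v1=ray(a,ua);o2,v2=ray(b,ub)
    s=np.linalg.lstsq(np.c_[v1,-v2],o2-o1,rcond=None)[0]
    p,q=o1+s[0]*v1,o2+s[1]*v2; return (p+q)/2,np.linalg.norm(p-q)
E
python3 - <<'E'
from h import *
for n in('scene','top'):
    d=grab(n,n+'0.png'); print(n,np.round(d['pose'],3).tolist(),d['fx'],d['distortion'])
print(r.state())
E
```

```text
pics
scene [[-0.325, -0.638, 0.698, 1.518], [0.946, -0.22, 0.239, 0.339], [0.001, 0.738, 0.675, 1.089], [0.0, 0.0, 0.0, 1.0]] 524.0771953403387 [0.02766352 0.         0.         0.         0.        ]
top [[0.02, 0.988, -0.154, 0.325], [-1.0, 0.018, -0.017, 0.016], [-0.014, 0.154, 0.988, 1.725], [0.0, 0.0, 0.0, 1.0]] 584.197019881901 [-0.05400551  0.          0.          0.          0.        ]
{'time': 0.1, 'joint_positions': array([70.38310223, 19.06850749, -3.70875454, 83.70206366,  1.23894231,
       77.34242443, -5.07155754]), 'dq': array([ 0.05083203,  0.08083259, -0.03542266, -0.13926165, -0.01578424,
        0.02974599, -0.01855358]), 'joint_efforts': array([ 8.98135113e-04, -6.24546504e+01,  2.43934774e-02, -3.90718603e+01,
       -6.14159019e-02,  3.65299650e-02,  5.85322255e-05]), 'tool_pos': array([ 0.19638121, -0.59301153,  0.24682463]), 'tool_rot': array([-1.79927027e+02,  4.05875645e-03,  1.83241801e+01]), 'force': array([-0.47001796, -0.57210546,  0.79008465]), 'torque': array([-0.05470781,  0.0288569 , -0.03659355]), 'gripper_force': 0.0, 'width': 0.08699539048685555}
```

View pics/scene0.png

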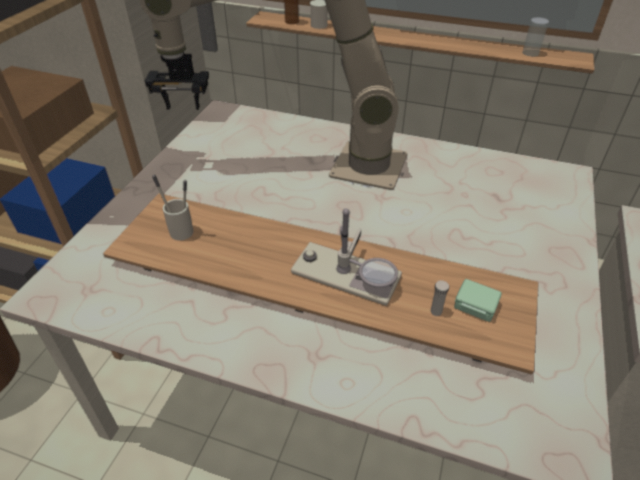

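View pics/top0.png

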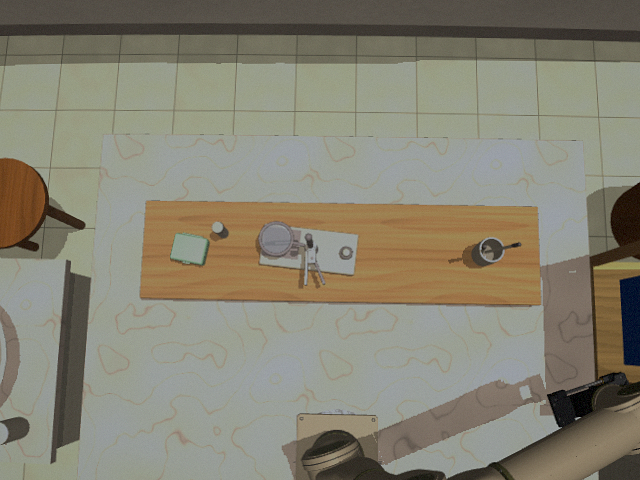

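The scene view shows the stand at about (345,265), with the button at (310,254) and the post top at (346,212). In the top view the button is at (346,253), the post top at (310,237), and the rest and lever point towards the robot at (313,280). I'll zoom in on both.

```bash
python3 - <<'E'
import cv2,numpy as np
a=cv2.imread('pics/scene0.png')[200:310,280:420]; b=cv2.imread('pics/top0.png')[215:300,250:370]
cv2.imwrite('pics/sc.png',cv2.resize(a,None,fx=5,fy=5,interpolation=2)); cv2.imwrite('pics/tc.png',cv2.resize(b,None,fx=6,fy=6,interpolation=2))
E
```

```text
(no output)
```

View pics/sc.png

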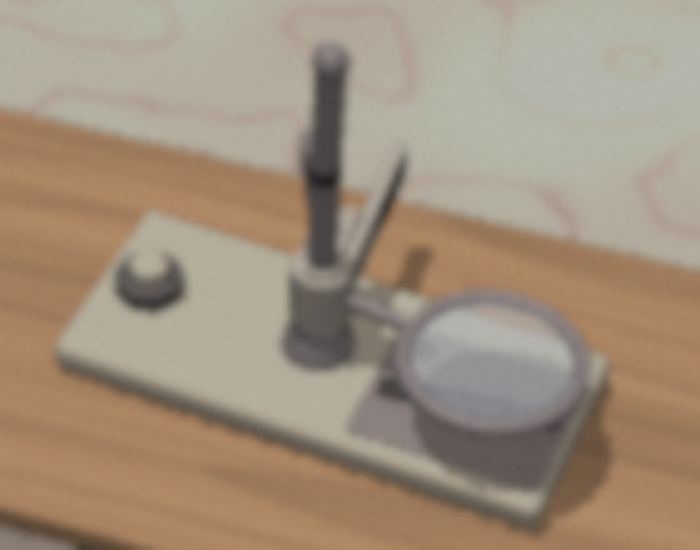

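View pics/tc.png

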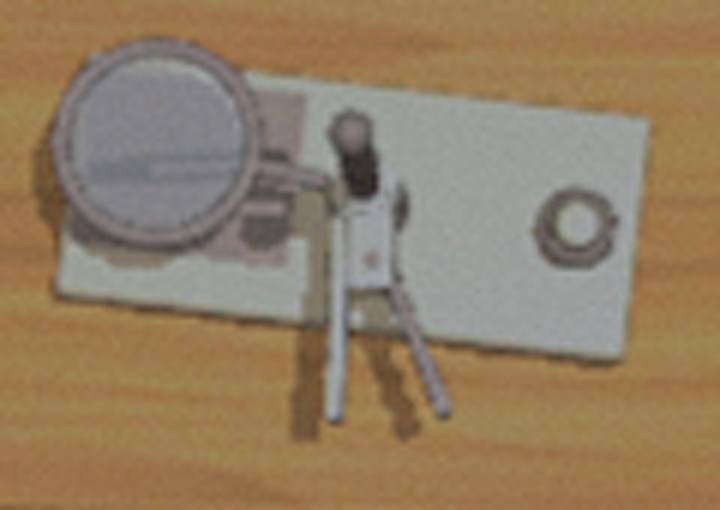

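The crops show the following:

| Feature | Scene crop | Top crop |
|---|---|---|
| Post ball | (330,58) | (351,132) |
| Button | (148,264) | (577,222) |
| Tape lower edge | about (321,187) | – |
| Sleeve top | about (319,268) | – |
| Rest end | – | (334,418) |
| Lever end | – | (445,412) |

```bash
cat > m.py <<'E'
from h import *
s=grab('scene');t=grab('top')
S=lambda x,y:((x+.5)/5-.5+280,(y+.5)/5-.5+200)
Tp=lambda x,y:((x+.5)/6-.5+250,(y+.5)/6-.5+215)
E
python3 - <<'E'
from m import *
np.set_printoptions(precision=4,suppress=True)
ball=tri(s,S(330,58),t,Tp(351,132)); but=tri(s,S(148,264),t,Tp(577,222))
print('ball',ball,'button',but)
# plate corners
for n,a,b in(('backright',(152,212),(622,360)),('frontright',(62,350),(650,120))): print(n,tri(s,S(*a),t,Tp(*b)))
# shelf corners frontleft in scene(533,357)/(145,201)?
print('shelf corners',tri(s,(533,356),t,(146,201)), tri(s,(108,255),t,(538,206)))
# plate yaw from top-view edges at several heights
for z in(.04,.05,.06):
    c=[onz(t,Tp(*p),z) for p in((622,356),(58,293),(650,120))]
    print(z,c[0],c[1],c[2],np.degrees(np.arctan2(*(c[1]-c[0])[[1,0]])),np.linalg.norm(c[1]-c[0]),np.linalg.norm(c[2]-c[0]))
# tape & sleeve rays against vertical line at ball xy
x,y=ball[0][:2]
def zon(uv,off=.008):
    o,v=ray(s,uv); c=o[:2]-[x,y]; k=[x,y]+off*c/np.linalg.norm(c)
    h=v[:2]; l=np.dot(k-o[:2],h)/h.dot(h); return (o+l*v), np.linalg.norm((o+l*v)[:2]-k)
print('tape low',zon(S(321,187)),'tape up',zon(S(321,174)),'slv top',zon(S(320,268),0),'ball top',zon(S(330,45),0))
E
```

```text
ball (array([0.5824, 0.0825, 0.2713]), np.float64(0.0012581551863926523)) button (array([ 0.5731, -0.0169,  0.0907]), np.float64(0.001528812503342865))
backright (array([ 0.5105, -0.0387,  0.0666]), np.float64(0.0038010421823373693))
frontright (array([ 0.6264, -0.0496,  0.0655]), np.float64(0.006300472680416944))
shelf corners (array([0.7129, 0.5673, 0.083 ]), np.float64(0.003943296897273856)) (array([ 0.7221, -0.5757,  0.0422]), np.float64(0.020362466616488925))
0.04 [ 0.516  -0.0414  0.04  ] [0.5416 0.2328 0.04  ] [ 0.6321 -0.0536  0.04  ] 84.65069897899963 0.2754118636516606 0.11676002163571547
0.05 [ 0.5148 -0.041   0.05  ] [0.5403 0.2315 0.05  ] [ 0.6302 -0.0532  0.05  ] 84.65069897899966 0.27377784051184106 0.11606728249721583
0.06 [ 0.5137 -0.0407  0.06  ] [0.5391 0.2303 0.06  ] [ 0.6284 -0.0528  0.06  ] 84.65069897899964 0.27214381737202165 0.11537454335871643
tape low (array([0.5904, 0.0836, 0.1934]), np.float64(0.0009881758995021338)) tape up (array([0.5904, 0.0834, 0.2022]), np.float64(0.001270010361385249)) slv top (array([0.5823, 0.0828, 0.1285]), np.float64(0.00031366628354241)) ball top (array([0.5823, 0.0828, 0.2794]), np.float64(0.00034938272978061823))
```

```bash
cat >> h.py <<'E'
from scipy.spatial.transform import Rotation as Ro
def go(pos,yaw):
    st=r.state(); R0=Ro.from_euler('xyz',st['tool_rot'],degrees=True); R1=Ro.from_euler('xyz',[180,0,yaw],degrees=True)
    print('t',st['time'],'slide mm',np.round(R0.inv().apply(np.array(pos)-st['tool_pos'])*1e3,1),'dr',np.round((R0.inv()*R1).as_rotvec(degrees=True),1))
E
python3 - <<'E'
from m import *
go([.573,-.017,.26],84.65)
p0=onz(t,Tp(334,418),.1215);p1=onz(t,Tp(445,412),.1215);P=np.array([.5824,.0828])
c=np.radians(-5.35);X=np.array([np.cos(c),np.sin(c)]);Y=np.array([-X[1],X[0]])
for p in(p0,p1):print(p,(p[:2]-P)@X,(p[:2]-P)@Y)
q=P-.087*X; print('squeeze',q,'mid open',q-.010*Y)
for n,d in(('s',s),('t',t)):print(n,proj(d,[*q,.1215]))
E
```

```text
t 0.3 slide mm [ 538.6 -428.6  -12.5] dr [ -0.   -0.  -66.3]
[0.47563417 0.09319578 0.1215    ] -0.10727002786145569 0.00039570307998774084
[0.47935865 0.0422838  0.1215    ] -0.09881476388595513 -0.04994722520514741
squeeze [0.495779   0.09091184] mid open [0.4948466 0.0809554]
s [355.73643834 234.51888781]
t [306.25779846 276.99088532]
```

Request:
carry_out --grip '[-1,-1,-1,-1,-1,-1,-1,-1]' --slide '[[34,-27,-1],[67,-53,-2],[101,-80,-2],[134,-107,-3],[168,-134,-4],[202,-161,-5],[235,-188,-6],[268,-214,-6]]' --dr '[[0,0,-4],[0,0,-8],[0,0,-12],[0,0,-16],[0,0,-20],[0,0,-25],[0,0,-29],[0,0,-33]]' --squeeze 20

```text
time: 0.97
tool_pos: [0.379, -0.3122, 0.2539]
tool_rot: [180.0, 0.0, 51.5]
force: [1.3, -1.8, 1.1]
width: 0.0417
gripper_force: 0.0
```

```bash
python3 -c "
from h import *
go([.573,-.017,.26],84.65)"
```

```text
t 0.9667 slide mm [351.8 -31.8  -6.3] dr [  0.    0.  -33.1]
```

Request:
carry_out --grip '[-1,-1,-1,-1,-1,-1,-1,-1]' --slide '[[41,-4,-1],[82,-7,-2],[123,-11,-2],[164,-15,-3],[205,-19,-4],[245,-22,-4],[285,-26,-5],[320,-29,-6]]' --dr '[[0,0,-4],[0,0,-8],[0,0,-12],[0,0,-16],[0,0,-20],[0,0,-25],[0,0,-29],[0,0,-33]]'

```text
time: 1.63
tool_pos: [0.5566, -0.0435, 0.2598]
tool_rot: [180.0, -0.0, 84.6]
force: [0.1, -0.8, 0.5]
width: 0.0009
gripper_force: 0.0
```

```bash
python3 -c "
from h import *
go([.573,-.017,.15],84.65)"
```

```text
t 1.6333 slide mm [ 27.9  13.8 109.8] dr [ 0.  -0.  -0.1]
```

Request:
carry_out --grip '[-1,-1,-1,-1,-1,-1,-1]' --slide '[[20,10,20],[22,12,50],[22,12,80],[22,12,100],[22,12,105],[22,12,105],[22,12,105]]' --dr '[[0,0,0],[0,0,0],[0,0,0],[0,0,0],[0,0,0],[0,0,0],[0,0,0]]'

```text
time: 2.22
tool_pos: [0.5703, -0.0254, 0.1557]
tool_rot: [179.9, -0.0, 84.3]
force: [-0.1, 1.0, 1.4]
width: 0.0001
gripper_force: 0.0
```

```bash
python3 - <<'E'
from h import *
go([.573,-.017,.12],84.65)
a=grab('scene')['pixels'][190:290,260:400,::-1];b=grab('top')['pixels'][205:305,280:420,::-1]
cv2.imwrite('pics/b1.png',cv2.resize(np.vstack([a,b]),None,fx=3,fy=3,interpolation=2))
E
```

```text
t 2.2167 slide mm [ 8.6  1.8 35.7] dr [ 0.1 -0.  -0.3]
```

View pics/b1.png

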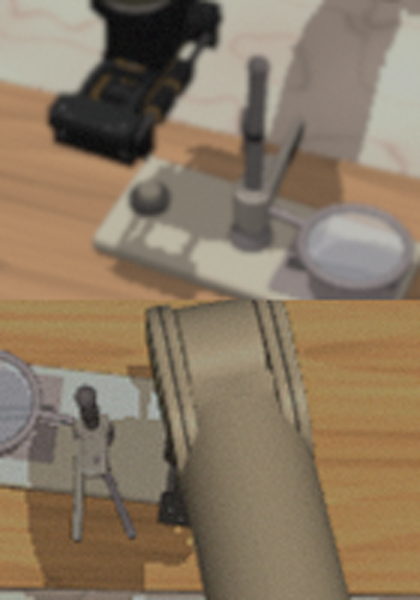

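The scene half (top) shows the gripper body at crop (105,120), up and left of the button at (150,195), with the fingers hidden behind it. I'll check this against the TCP projection.

```bash
python3 - <<'E'
from h import *
d=grab('scene');st=r.state();p=st['tool_pos'];print(st['time'],p)
for o in(.1,.045,0,-.025):
    q=p+[0,0,o]; print(o,(proj(d,q)-[260,190])*3)
print('button',(proj(d,[.5731,-.0169,.0907])-[260,190])*3)
go([.573,-.017,.12],84.65)
E
```

```text
2.3667 [ 0.57067209 -0.0255124   0.15623566]
0.1 [135.46136779  41.42223905]
0.045 [136.6118092  91.1210977]
0 [137.50523277 129.78757071]
-0.025 [137.98417289 150.54120055]
button [146.77998366 187.12135398]
t 2.3667 slide mm [ 8.7  1.4 36.2] dr [ 0.2  0.  -0.3]
```

Request:
carry_out --grip '[-1,-1,-1,-1,-1,-1]' --slide '[[8.7,1.5,10],[8.7,1.5,25],[8.7,1.5,36],[8.7,1.5,36],[8.7,1.5,36],[8.7,1.5,36]]' --dr '[[0,0,0],[0,0,0],[0,0,0],[0,0,0],[0,0,0],[0,0,0]]'

```text
time: 2.87
tool_pos: [0.5723, -0.0168, 0.1189]
tool_rot: [180.0, 0.0, 84.3]
force: [0.5, -0.3, 0.7]
width: 0.0006
gripper_force: 0.0
```

Request:
carry_out --grip '[-1,-1,-1,-1,-1,-1]' --slide '[[0,0,1],[0,0,2],[0,0,3],[0,0,4],[0,0,4],[0,0,4]]' --dr '[[0,0,0],[0,0,0],[0,0,0],[0,0,0],[0,0,0],[0,0,0]]'

```text
time: 3.37
tool_pos: [0.5726, -0.0169, 0.1148]
tool_rot: [179.9, 0.0, 84.3]
force: [1.4, 0.7, 3.1]
width: 0.0007
gripper_force: 1.5
```

Contact starts about here. I'll press further.

Request:
carry_out --grip '[-1,-1,-1,-1,-1,-1]' --slide '[[0,0,1],[0,0,2],[0,0,3],[0,0,4],[0,0,4],[0,0,4]]' --dr '[[0,0,0],[0,0,0],[0,0,0],[0,0,0],[0,0,0],[0,0,0]]'

```text
time: 3.87
tool_pos: [0.5727, -0.0169, 0.113]
tool_rot: [179.9, 0.1, 84.3]
force: [-9.1, -0.1, 26.8]
width: 0.0005
gripper_force: 13.4
```

Request:
carry_out --grip '[-1,-1,-1,-1,-1,-1]' --slide '[[0,0,1],[0,0,2],[0,0,2.5],[0,0,2.5],[0,0,2.5],[0,0,2.5]]' --dr '[[0,0,0],[0,0,0],[0,0,0],[0,0,0],[0,0,0],[0,0,0]]'

```text
time: 4.37
tool_pos: [0.5729, -0.0168, 0.1126]
tool_rot: [179.9, 0.1, 84.3]
force: [-17.1, -1.7, 46.6]
width: 0.0007
gripper_force: 23.8
```

Request:
carry_out --grip '[-1,-1,-1,-1,-1,-1,-1,-1]' --slide '[[0,0,-10],[0,0,-30],[-10,0,-60],[-30,0,-90],[-60,0,-120],[-90,0,-140],[-115,0,-150],[-140,0,-150]]' --dr '[[0,0,0],[0,0,0],[0,0,0],[0,0,0],[0,0,0],[0,0,0],[0,0,0],[0,0,0]]'

```text
time: 5.03
tool_pos: [0.5585, -0.1579, 0.2605]
tool_rot: [179.8, 0.1, 84.3]
force: [0.7, 0.0, -1.3]
width: 0.0003
gripper_force: 0.0
```

```bash
python3 - <<'E'
from h import *
a=grab('scene')['pixels'][200:310,280:420,::-1];b=grab('top')['pixels'][195:305,240:380,::-1]
o=cv2.imread('pics/scene0.png')[200:310,280:420]
cv2.imwrite('pics/b2.png',cv2.resize(np.vstack([np.hstack([a,o]),np.hstack([b,b*0])]),None,fx=2.7,fy=2.7,interpolation=2))
E
```

```text
(no output)
```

View pics/b2.png

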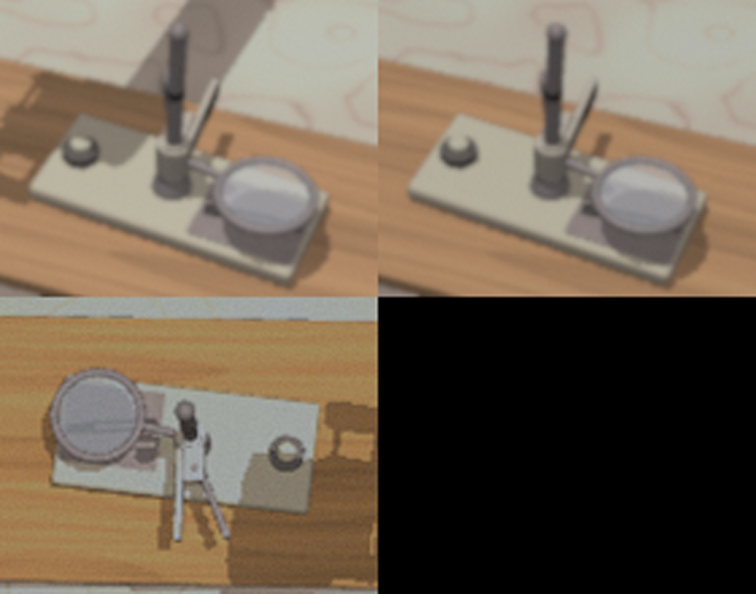

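The lamp glow isn't rendered, so the picture can't confirm the press. The button at scene crop (80,148) looks up again. I'll press once more in 1 mm steps, reading the pad force, to check that the stop was the button's end of travel and not the housing.

Request:
carry_out --grip '[-1,-1,-1,-1,-1,-1,-1,-1]' --slide '[[40,0,0],[80,0,10],[115,0,30],[140,0,65],[140,0,100],[140,0,130],[140,0,137],[140,0,137]]' --dr '[[0,0,0],[0,0,0],[0,0,0],[0,0,0],[0,0,0],[0,0,0],[0,0,0],[0,0,0]]'

```text
time: 5.8
tool_pos: [0.5703, -0.0164, 0.1189]
tool_rot: [-179.7, -0.0, 84.4]
force: [-0.4, -1.0, 0.8]
width: 0.0003
gripper_force: 0.0
```

Request:
carry_out --grip '[-1,-1,-1,-1]' --slide '[[0,0,1],[0,0,1],[0,0,1],[0,0,1]]' --dr '[[0,0,0],[0,0,0],[0,0,0],[0,0,0]]'

```text
time: 6.13
tool_pos: [0.5729, -0.0172, 0.1214]
tool_rot: [179.9, 0.0, 84.3]
force: [-0.2, 0.0, 0.6]
width: 0.0004
gripper_force: 0.0
```

Request:
carry_out --grip '[-1,-1,-1]' --slide '[[0,0,1],[0,0,1],[0,0,1]]' --dr '[[0,0,0],[0,0,0],[0,0,0]]'

```text
time: 6.38
tool_pos: [0.5722, -0.017, 0.1192]
tool_rot: [180.0, 0.0, 84.3]
force: [0.6, -0.1, 0.1]
width: 0.0006
gripper_force: 0.0
```

Request:
carry_out --grip '[-1,-1,-1]' --slide '[[0,0,1],[0,0,1],[0,0,1]]' --dr '[[0,0,0],[0,0,0],[0,0,0]]'

```text
time: 6.63
tool_pos: [0.5723, -0.0169, 0.1181]
tool_rot: [180.0, 0.0, 84.3]
force: [0.4, -0.7, 0.6]
width: 0.0002
gripper_force: 0.6
```

Request:
carry_out --grip '[-1,-1,-1]' --slide '[[0,0,1],[0,0,1],[0,0,1]]' --dr '[[0,0,0],[0,0,0],[0,0,0]]'

```text
time: 6.88
tool_pos: [0.5723, -0.0169, 0.1171]
tool_rot: [180.0, 0.0, 84.3]
force: [-0.5, -0.6, 1.1]
width: 0.0003
gripper_force: 0.9
```

Request:
carry_out --grip '[-1,-1,-1]' --slide '[[0,0,1],[0,0,1],[0,0,1]]' --dr '[[0,0,0],[0,0,0],[0,0,0]]'

```text
time: 7.13
tool_pos: [0.5722, -0.0169, 0.1161]
tool_rot: [180.0, 0.0, 84.3]
force: [-0.6, -0.0, 1.8]
width: 0.0003
gripper_force: 1.2
```

Request:
carry_out --grip '[-1,-1,-1]' --slide '[[0,0,1],[0,0,1],[0,0,1]]' --dr '[[0,0,0],[0,0,0],[0,0,0]]'

```text
time: 7.38
tool_pos: [0.5722, -0.0169, 0.1151]
tool_rot: [180.0, 0.0, 84.3]
force: [1.0, -0.4, 4.1]
width: 0.0003
gripper_force: 1.5
```

Contact comes at TCP z of about 0.118, the force rises to about 4 N, and the hard stop is at about 0.113. That is the full 5 mm, so the button was pressed all the way. Next I retreat, turn and go above the handle.

Request:
carry_out --grip '[-1,-1,-1,-1,0,0.5,1,1]' --slide '[[0,0,-15],[0,0,-45],[0,-10,-80],[0,-35,-110],[0,-65,-130],[0,-95,-135],[0,-115,-135],[0,-120,-135]]' --dr '[[0,0,0],[0,0,0],[0,0,0],[0,0,7],[0,0,14],[0,0,21],[0,0,28],[0,0,35]]'

```text
time: 8.05
tool_pos: [0.4502, -0.0046, 0.2504]
tool_rot: [179.9, 0.1, 49.0]
force: [0.2, -0.9, 0.5]
width: 0.0197
gripper_force: 0.0
```

```bash
python3 -c "
from h import *
go([.4954,.0728,.22],0)"
```

```text
t 8.05 slide mm [ 88.1 -16.7  30.2] dr [ 0.1  0.  49. ]
```

Request:
carry_out --grip '[1,1,1,1,1,1,1,1]' --slide '[[10,-2,4],[20,-4,8],[35,-6,12],[50,-9,16],[65,-12,22],[78,-15,26],[88,-17,30],[88,-17,30]]' --dr '[[0,0,7],[0,0,14],[0,0,21],[0,0,28],[0,0,35],[0,0,42],[0,0,49],[0,0,49]]'

```text
time: 8.72
tool_pos: [0.4968, 0.0748, 0.2189]
tool_rot: [-179.9, 0.1, 0.1]
force: [0.3, 0.4, -0.5]
width: 0.0721
gripper_force: 0.0
```

Request:
carry_out --grip '[1,1,1]' --slide '[[0,0,0],[0,0,0],[0,0,0]]' --dr '[[0,0,0],[0,0,0],[0,0,0]]'

```text
time: 8.97
tool_pos: [0.497, 0.072, 0.2202]
tool_rot: [180.0, -0.0, 0.5]
force: [-0.3, -0.7, -0.4]
width: 0.0856
gripper_force: 0.0
```

```bash
python3 - <<'E'
from h import *
go([.4954,.0728,.1165],0)
a=grab('scene')['pixels'][180:310,260:430,::-1];b=grab('top')['pixels'][195:325,230:400,::-1]
cv2.imwrite('pics/g1.png',cv2.resize(np.hstack([a,b]),None,fx=2.35,fy=2.35,interpolation=2))
E
```

```text
t 8.9667 slide mm [ -1.6  -0.8 103.7] dr [ 0.  -0.   0.5]
```

View pics/g1.png

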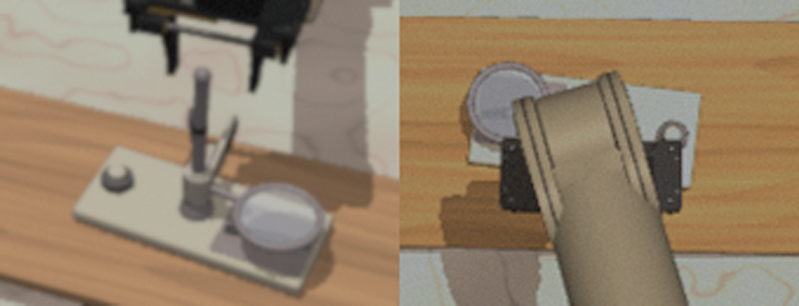

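The fingers, at scene crop (170,60) and (255,75), straddle the handle line. I'll descend.

Request:
carry_out --grip '[1,1,1,1,1,1,1]' --slide '[[-1.5,-1,20],[-1.5,-1,40],[-1.5,-1,60],[-1.5,-1,80],[-1.5,-1,95],[-1.5,-1,103],[-1.5,-1,103]]' --dr '[[0,0,0],[0,0,0],[0,0,0],[0,0,0],[0,0,0],[0,0,0],[0,0,0]]'

```text
time: 9.65
tool_pos: [0.4948, 0.0733, 0.1157]
tool_rot: [180.0, 0.1, 0.3]
force: [-0.3, 0.0, 0.2]
width: 0.0873
gripper_force: 0.0
```

Request:
carry_out --grip '[0.8,0.6,0.45,0.35,0.3]' --slide '[[0,0,0],[0,0,0],[0,0,0],[0,0,0],[0,0,0]]' --dr '[[0,0,0],[0,0,0],[0,0,0],[0,0,0],[0,0,0]]' --squeeze 4

```text
time: 10.07
tool_pos: [0.496, 0.0738, 0.1175]
tool_rot: [180.0, -0.1, 0.3]
force: [-0.2, -0.9, -0.3]
width: 0.0616
gripper_force: 0.2
```

Request:
carry_out --grip '[0.25,0.2,0.17,0.15,0.13,0.11,0.1,0.1]' --slide '[[0,0,0],[0,0,0],[0,0,0],[0,0,0],[0,0,0],[0,0,0],[0,0,0],[0,0,0]]' --dr '[[0,0,0],[0,0,0],[0,0,0],[0,0,0],[0,0,0],[0,0,0],[0,0,0],[0,0,0]]'

```text
time: 10.73
tool_pos: [0.4953, 0.0739, 0.1168]
tool_rot: [180.0, 0.1, 0.3]
force: [-4.3, 0.3, 1.1]
width: 0.048
gripper_force: 3.2
```

Request:
carry_out --grip '[0.1,0.1,0.1,0.1]' --slide '[[0,0,0],[0,0,0],[0,0,0],[0,0,0]]' --dr '[[0,0,0],[0,0,0],[0,0,0],[0,0,0]]'

```text
time: 11.07
tool_pos: [0.4957, 0.0738, 0.117]
tool_rot: [180.0, -0.0, 0.3]
force: [-2.0, 0.8, 0.4]
width: 0.0484
gripper_force: 2.3
```

Request:
carry_out --grip '[0.06,0.03,0.01,0.01,0.01,0.01]' --slide '[[0,0,0],[0,0,0],[0,0,0],[0,0,0],[0,0,0],[0,0,0]]' --dr '[[0,0,0],[0,0,0],[0,0,0],[0,0,0],[0,0,0],[0,0,0]]' --squeeze 5

```text
time: 11.57
tool_pos: [0.4955, 0.0739, 0.1169]
tool_rot: [180.0, 0.0, 0.3]
force: [-4.4, 1.6, -0.2]
width: 0.0441
gripper_force: 3.7
```

Request:
carry_out --grip '[0.01,0.01,0.01,0.01,0.01,0.01,0.01,0.01]' --slide '[[0,0,-2],[0,0,-5],[0,0,-8],[0,0,-12],[0,0,-16],[0,0,-19],[0,0,-20],[0,0,-20]]' --dr '[[0,0,0],[0,0,0],[0,0,0],[0,0,0],[0,0,0],[0,0,0],[0,0,0],[0,0,0]]'

```text
time: 12.23
tool_pos: [0.4966, 0.0738, 0.1378]
tool_rot: [-180.0, -0.1, 0.3]
force: [1.3, 0.9, -0.6]
width: 0.0439
gripper_force: 1.8
```

```bash
python3 - <<'E'
from h import *
d=grab('scene'); print(r.state()['tool_pos'])
o=cv2.imread('pics/scene0.png')[200:310,290:420];a=d['pixels'][200:310,290:420,::-1]
cv2.imwrite('pics/l1.png',cv2.resize(np.hstack([o,a]),None,fx=3,fy=3,interpolation=2))
E
```

```text
[0.49657155 0.07376655 0.13755977]
```

View pics/l1.png

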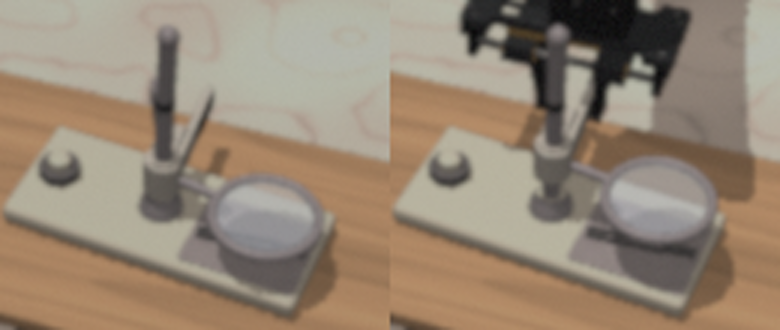

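The sleeve rose, from about (160,160) to (553,150) in the right-hand panel, and the base ring below it is now exposed. I'll keep lifting.

Request:
carry_out --grip '[0,0,0,0,0,0,0,0]' --slide '[[0,0,-3],[0,0,-8],[0,0,-14],[0,0,-20],[0,0,-26],[0,0,-32],[0,0,-36],[0,0,-38]]' --dr '[[0,0,0],[0,0,0],[0,0,0],[0,0,0],[0,0,0],[0,0,0],[0,0,0],[0,0,0]]'

```text
time: 12.95
tool_pos: [0.4959, 0.0739, 0.1758]
tool_rot: [180.0, -0.1, 0.3]
force: [6.0, 0.5, -1.7]
width: 0.0435
gripper_force: 2.8
```

Request:
carry_out --grip '[0,0,0]' --slide '[[0,0,0],[0,0,0],[0,0,0]]' --dr '[[0,0,0],[0,0,0],[0,0,0]]'

```text
time: 13.2
tool_pos: [0.4957, 0.0738, 0.1749]
tool_rot: [-180.0, -0.0, 0.3]
force: [4.4, 1.4, -1.0]
width: 0.0439
gripper_force: 2.8
```

```bash
python3 - <<'E'
from h import *
d=grab('scene'); print(r.state()['tool_pos'])
cv2.imwrite('pics/l2full.png',d['pixels'][:,:,::-1])
o=cv2.imread('pics/scene0.png')[205:285,325:375];a=d['pixels'][205:285,325:375,::-1]
cv2.imwrite('pics/l2.png',cv2.resize(np.hstack([o,a]),None,fx=7,fy=7,interpolation=2))
E
```

```text
[0.49570131 0.07383101 0.17483687]
```

View pics/l2.png

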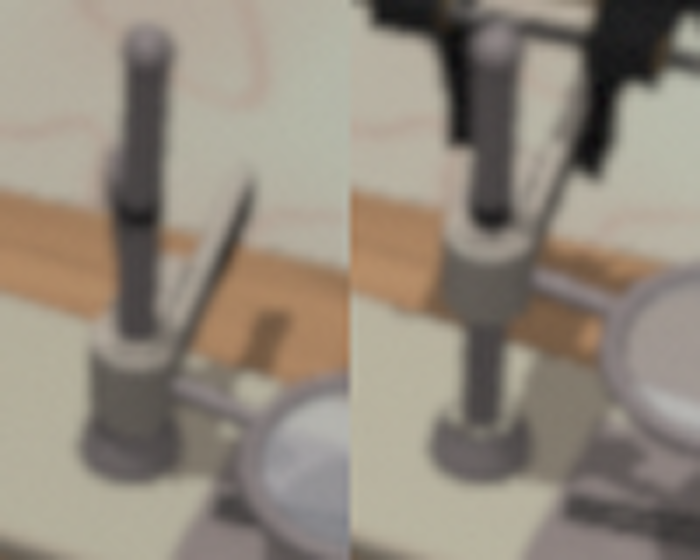

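The left panel shows the tape's lower edge at about y=225. In the right panel the black band meets the bright sleeve face at about y=228, so the sleeve is already very near the mark. I'll check with intensity profiles.

```bash
python3 - <<'E'
from h import *
d=grab('scene');a=cv2.imread('pics/scene0.png');b=d['pixels'][:,:,::-1]
P=np.array([.5824,.0828]);o=np.array(d['pose'])[:2,3]-P;f=P+.008*o/np.linalg.norm(o)
for z in np.arange(.125,.212,.002):
    u=proj(d,[*f,z]); 
    g=lambda im:np.mean([cv2.getRectSubPix(cv2.cvtColor(np.ascontiguousarray(im),6).astype(np.float32),(1,1),(u[0]+k,u[1]))[0,0] for k in(-1,0,1)])
    print(round(z,3),np.round(u,1),int(g(a)),int(g(b)))
E
```

```text
0.125 [343.5 256.4] 137 71
0.127 [343.5 255.8] 141 70
0.129 [343.5 255.3] 139 71
0.131 [343.5 254.7] 136 72
0.133 [343.6 254.2] 132 72
0.135 [343.6 253.6] 119 72
0.137 [343.6 253.1] 102 72
0.139 [343.6 252.5] 88 72
0.141 [343.7 252. ] 75 73
0.143 [343.7 251.4] 73 77
0.145 [343.7 250.8] 71 81
0.147 [343.7 250.3] 71 86
0.149 [343.8 249.7] 71 89
0.151 [343.8 249.2] 71 91
0.153 [343.8 248.6] 71 91
0.155 [343.8 248.1] 71 90
0.157 [343.9 247.5] 71 90
0.159 [343.9 246.9] 70 91
0.161 [343.9 246.4] 70 91
0.163 [343.9 245.8] 70 91
0.165 [344.  245.2] 70 91
0.167 [344.  244.7] 70 92
0.169 [344.  244.1] 70 92
0.171 [344.  243.5] 70 95
0.173 [344.1 242.9] 70 100
0.175 [344.1 242.4] 69 113
0.177 [344.1 241.8] 69 125
0.179 [344.1 241.2] 69 139
0.181 [344.2 240.7] 69 145
0.183 [344.2 240.1] 69 146
0.185 [344.2 239.5] 69 139
0.187 [344.2 238.9] 67 131
0.189 [344.3 238.3] 64 118
0.191 [344.3 237.8] 59 100
0.193 [344.3 237.2] 52 77
0.195 [344.3 236.6] 44 58
0.197 [344.4 236. ] 35 40
0.199 [344.4 235.4] 39 42
0.201 [344.4 234.8] 45 46
0.203 [344.4 234.2] 54 56
0.205 [344.5 233.6] 61 63
0.207 [344.5 233.1] 66 69
0.209 [344.5 232.5] 68 70
0.211 [344.5 231.9] 69 71
```

The sleeve top is about 1 mm below the tape edge, well inside tolerance, and has been held loose for more than 0.2 s. Now I squeeze the lever closed, shifting the tool to stay centred on the rest.

Request:
carry_out --grip '[-0.03,-0.08,-0.13,-0.17,-0.22,-0.26,-0.31,-0.36]' --slide '[[0,-1,-1],[0,-2,-1],[0,-3,-1],[0,-4,-1],[0,-5,-1],[0,-6,-1],[0,-7,-1],[0,-8,-1]]' --dr '[[0,0,0],[0,0,0],[0,0,0],[0,0,0],[0,0,0],[0,0,0],[0,0,0],[0,0,0]]' --squeeze 25

```text
time: 13.97
tool_pos: [0.495, 0.0819, 0.1756]
tool_rot: [180.0, 0.1, 0.3]
force: [-4.6, -0.1, -2.7]
width: 0.0298
gripper_force: 4.0
```

Request:
carry_out --grip '[-0.5,-0.6,-0.6,-0.6,-0.6,-0.6]' --slide '[[0,0,0],[0,0,0],[0,0,0],[0,0,0],[0,0,0],[0,0,0]]' --dr '[[0,0,0],[0,0,0],[0,0,0],[0,0,0],[0,0,0],[0,0,0]]'

```text
time: 14.47
tool_pos: [0.4949, 0.0822, 0.1757]
tool_rot: [-180.0, 0.1, 0.4]
force: [-5.5, 0.1, -2.7]
width: 0.0268
gripper_force: 25.0
```

```bash
python3 - <<'E'
from h import *
d=grab('scene');b=d['pixels'][:,:,::-1]; print(r.state()['tool_pos'],r.state()['width'])
g=cv2.cvtColor(np.ascontiguousarray(b),6).astype(np.float32)
P=np.array([.5824,.0828]);o=np.array(d['pose'])[:2,3]-P;f=P+.008*o/np.linalg.norm(o)
for z in np.arange(.179,.205,.002):
    u=proj(d,[*f,z]); print(round(z,3),int(np.mean([cv2.getRectSubPix(g,(1,1),(u[0]+k,u[1]))[0,0] for k in(-1,0,1)])))
cv2.imwrite('pics/f.png',cv2.resize(np.ascontiguousarray(b[190:300,290:420]),None,fx=5,fy=5,interpolation=2))
E
```

```text
[0.49492285 0.0821497  0.17566538] 0.027181884977094343
0.179 133
0.181 140
0.183 142
0.185 138
0.187 133
0.189 123
0.191 106
0.193 83
0.195 61
0.197 41
0.199 42
0.201 45
0.203 54
```

View pics/f.png

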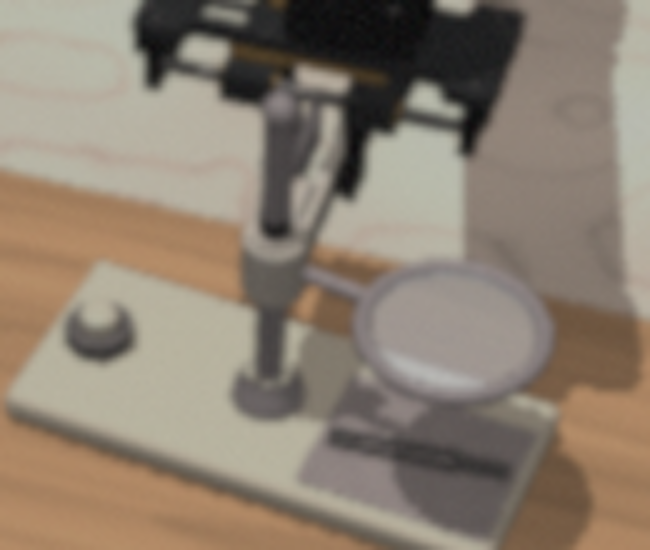

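The lever is closed parallel to the rest (27 mm wide, 25 N), with the sleeve top at (272,245) right under the tape. The button is up and the tweezers haven't moved. I'll hold briefly and hand in.

Request:
carry_out --grip '[-0.6,-0.6,-0.6,-0.6]' --slide '[[0,0,0],[0,0,0],[0,0,0],[0,0,0]]' --dr '[[0,0,0],[0,0,0],[0,0,0],[0,0,0]]'

```text
time: 14.85
tool_pos: [0.4949, 0.0822, 0.1757]
tool_rot: [-180.0, 0.1, 0.4]
force: [-5.7, 1.2, -2.0]
width: 0.027
gripper_force: 25.0
```

```bash
python3 -c "
from station import r
print(r.sign_off())"
```

```text
the job is handed in; nothing more can be done
None
```

I handed the job in at 14.9 s, but no verdict came back: the lamp button was pressed fully (twice, the second time to check its travel) and is up again, and the gripper is holding the rest and closed lever at 25 N with the sleeve top about 1 mm from the tape's lower edge.

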